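# Crank the product-photo turntable through a steady clip and stop it facing the lens

## Robot

A 7-joint arm with a two-finger parallel gripper is mounted at the origin on the work surface. World frame = base frame: x ahead of the robot, y to its left, z up, the work surface at z = 0. Lengths are in m, angles in rad, forces in N, time in s.
With the tool pointing down it reaches from about 0.4 to 0.85 m from the base axis. Payload 10.4 kg.
Tool frame: the origin (TCP) lies between the finger pads; the fingertips stand manip.tip_extent ahead of it and the grasp point (between the pads) lies 6 mm ahead of it (manip.tip_extent is the distance from the TCP to the fingertips, in m); z points along the fingers, y is the line along which they close (so a half turn about z gives the same grasp; the last joint's range is limited). The gripper opens to 85 mm and grips with 20 to 120 N. Pads are 22 mm wide; open, the fingers measure 114 mm over their backs; the gripper's body (76 mm by 85 mm) begins 54 mm behind the grasp point. The pads swing forward as they close: fully open they stand 13 mm farther back than shut.
Start: joints at [-1.345, 0.332, -0.065, 1.46, 0.022, 1.35, -0.088], TCP at [0.154, 0.606, 0.256] pointing down, gripper open.
Joint ranges: [-2.6, 2.6], [-0.5, 2.12], [-1.47, 1.34], [0.16, 2.42], [-1.27, 4.41], [0.06, 2.06], [-2.6, 2.6]. Speed limits (rad/s): [2.22, 2.22, 2.79, 2.79, 3.14, 3.14, 3.14].

## Interface

Orientations are given as a unit quaternion [x, y, z, w].
In Python, from workcell import get_obs, optics, workorder, manip gives the robot as it stands.
- The arm moves only by the tool jog_arm, never from a script. Its argument "increments" is a list of rows, each a list of 7 numbers: the shift along the tool's x, y, z in m, then the turn, a rotation vector about the tool's x, y, z in rad, then the opening, from -1 (shut) to 1 (fully open). A call has 1 to 5 rows; each row is the pose to reach, as a shift and turn from the pose commanded when the call began, along the tool's axes at that moment; what a row does not reach only later rows make up. A row lasts 1/12 s, in which the tool goes at most 41.7 mm and 7.16 degrees, less where a joint would pass 70% of its speed; a pose out of reach is approached as far as the arm can. A call with a gripper value outside its range is refused whole. The fingers move at their own pace and stop on an object; "grip_force" is the grip in N (left out, the last holds). Time passes only in rows, so rows that repeat a pose let the fingers close. It gives the time, the measured TCP pose, the force, the opening and the grip force at its end, in the units of the state.
- get_obs(): the state, without advancing time (a new reading comes with each control period).
- optics.camera(name): name is "scene" or "side" or "wrist"; returns a dict with "color" (480x640x3 uint8, red, green, blue), "depth" (480x640 float32, m along the optical axis (not along the pixel's ray), 0 where there is no reading), "K" (3x3 intrinsics, pixels), "R" (3x3) and "t" (3): a world point X has camera coordinates R X + t. Camera axes: x right, y down, z forward; pixel columns grow to the right and rows downward; lengths in m; the calibration is good to about 2 mm. A picture is of the moment at which its call begins.
- workorder.hand_in(): hands the job in; it is judged then, once.
The state is a dict: "clock": time; "joint_pos": joint angles; "joint_velocities": joint speeds; "tau": joint torques, N m; "position": TCP position; "ee_rot": TCP orientation; "ft_force": force on the tool from outside, world axes, zero at the start; "torque": the same for the moment, N m; "grip_width": opening from 0.0 (shut) to 1.0 (fully open); "grasp_force": force on a finger pad.
Only numpy, scipy, OpenCV 4.12 (cv2) and the standard library are available. Lean on these libraries where they do the work, as an engineer would, in place of code of your own. Each camera call takes 0.05 s, during which the arm holds its last target. There are 200 camera calls.

## Task

Film the blue bowl on the photo turntable: by its red crank knob bring the white platter, counter-clockwise seen from above, up to 12 turns a minute, keep the platter itself between 10 and 14 turns a minute for six seconds, and then stop it with its orange mark in line with the orange arrow below the camera. Never let the platter exceed 17 turns a minute or run backwards, keep the bowl centred on it, disturb nothing else, and let go of the knob at the end.

Things in the scene. Friction and masses are not known exactly. Their poses are not given: they have to be found in the camera images.
- turntable: Fixed base: black disc 300 mm across, 12 mm thick, on the table. Origin on the platter's vertical axis at table height; z up; x points from the axis to the small camera fixed to the base (on a rail, 185 to 240 mm from the axis, top 146 mm high). The orange arrow lies on the disc along +x, 113 to 149 mm from the axis. Under the platter: a grey housing 38 mm high
- platter (a joint): Angle (rad) of the white steel platter (180 mm across, 30 mm thick, top 86 mm above the table) relative to the base, counter-clockwise from above positive, endless; 0 or whole turns = mark in line with the arrow. 12 turns a minute = 1.26 rad/s. Inertia nominally 0.025 kg m2 (-30 to +40 %). Drag: nominally 0.02 N m dry friction (0.6 to 1.6 times), plus 0.003 N m per rad/s
- crank (a joint): Angle (rad) of the crank relative to the PLATTER, counter-clockwise positive, endless; the knob's direction in the base frame is platter + crank. Fluid coupling, no fixed link: torque on the platter = nominally 0.022 N m per rad/s of (crank speed - platter speed). The platter lags by 0.7 to 1.4 s, runs 0.7 to 1.7 rad/s slower than the crank at 12 turns a minute, and coasts when the crank stops
- knob_grip (a point): Point on the axis of the red upright crank knob, where to grip: 154 mm above the table, 110 mm from the platter's axis. The knob is a cylinder 30 mm across, 130 to 175 mm above the table, spinning freely on its 16 mm pin, so the gripper may keep its yaw. It moves on a level circle of 110 mm radius, without friction against the base; its arm passes under the platter
- mark (a point): Point on the orange mark on the platter: 80 mm from the axis on its top face, 86 mm above the table (the mark is a radial stripe 14 mm wide that runs on down the rim)
- pointer (a point): Fixed point of the base, on the arrow's line, 80 mm from the axis and 86 mm above the table: where mark must stop
- bowl: Loose blue ceramic bowl, 104 mm across the rim, 42 mm high, about 0.25 kg, standing at the centre of the platter; origin at the centre of its underside
- lotion: Loose white bottle, 52 mm across, 150 mm high (bystander)
- candle: Loose amber candle jar, 76 mm across, 85 mm high (bystander)
- bowl_stack: Stack of white dishes, 124 mm across, 53 mm high (bystander, one piece)
- coasters: Block of cork coasters, 95 x 95 x 30 mm (bystander)
- mug: White mug, 80 mm across, 85 mm high (bystander)
- soap: Green soap bar, 75 x 50 x 26 mm (bystander)

How it is judged:
By the outcome, as a careful person would: the job done as asked, in the order asked, and still so for the second after the job is handed in, with the robot touching nothing.
It also fails if it takes over 70 s, if anything falls off the work surface, if the arm or the gripper's body presses on something with over 40 N, if the wrist force passes 120 N, or if a joint passes its speed limit or range.

## Working session

There is one attempt and no reset: what is moved stays moved. The work goes in short steps, Python scripts to look and compute and a tool call to move; the robot and the scene stay as the last step left them, time stands still between calls to the robot, and variables do not carry over. Pictures are saved under pics/ and viewed, at most 10 in all, crops included, and the job is handed in when it is done.

Besides the shell and the picture viewer there is one more tool, called after "Call:" as a command line: name --pt "numbers of a row" for each row, then --argument value for the rest. jog_arm: Moves the arm, as the interface text tells. Its arguments: {"type":"object","properties":{"increments":{"type":"array"},"grip_force":{"type":"number"}},"required":["increments"]}

```bash
mkdir -p pics; ls
python3 - <<'E'
from workcell import get_obs, optics, manip
import cv2,numpy as np
o=get_obs();print({k:np.round(v,3) if not isinstance(v,dict) else v for k,v in o.items()});print(manip.tip_extent)
for n in ["scene","side"]:
    c=optics.camera(n);cv2.imwrite(f"pics/{n}0.png",c["color"][:,:,::-1]);np.savez(f"{n}0.npz",**c)
    print(n,c["K"].round(1).tolist(),c["R"].round(3).tolist(),c["t"].round(3))
E
```

```text
pics
{'clock': np.float64(0.0), 'joint_pos': array([-1.345,  0.333, -0.065,  1.461,  0.022,  1.35 , -0.089]), 'joint_velocities': array([-0.002, -0.   ,  0.001,  0.001,  0.002, -0.001,  0.   ]), 'tau': array([ 0.0000e+00, -6.2545e+01,  4.9000e-02, -3.9161e+01,  1.6000e-02,
        1.0000e-02,  0.0000e+00]), 'position': array([0.154, 0.605, 0.255]), 'ee_rot': array([ 0.124,  0.992, -0.001, -0.   ]), 'ft_force': array([-0.047, -0.794, -0.212]), 'torque': array([ 0.022,  0.071, -0.029]), 'grasp_force': np.float64(0.0), 'grip_width': np.float64(1.003)}
0.025
scene [[452.4, 0.0, 321.9], [0.0, 452.4, 237.3], [0.0, 0.0, 1.0]] [[0.459, 0.888, 0.026], [0.484, -0.226, -0.845], [-0.745, 0.4, -0.534]] [-0.245 -0.153  1.505]
side [[476.1, 0.0, 313.2], [0.0, 476.1, 242.2], [0.0, 0.0, 1.0]] [[0.662, -0.749, -0.019], [-0.379, -0.313, -0.871], [0.646, 0.584, -0.491]] [-0.357  0.299  1.092]
```

View pics/scene0.png

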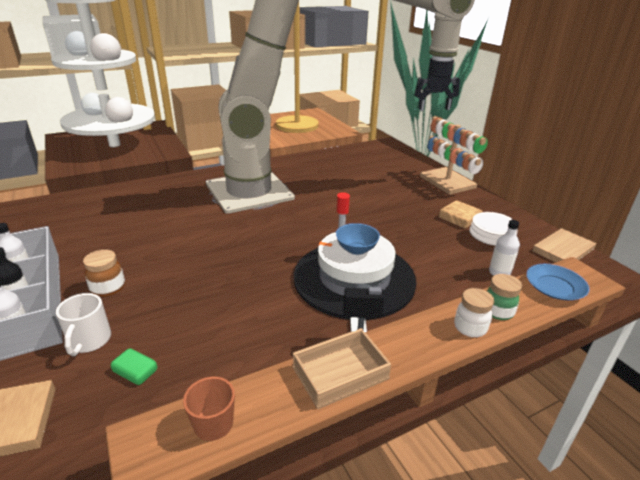

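View pics/side0.png

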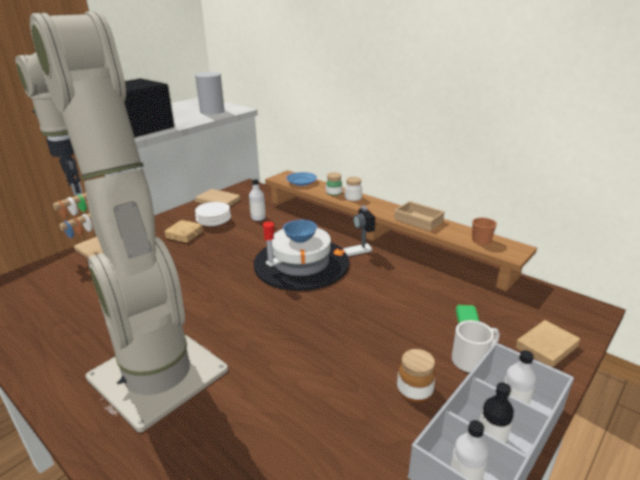

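The scene view shows the turntable at about (357,270), the red knob at (343,203) and the orange mark at (325,244). The base camera is at (363,298), on the far side from the robot. In the side view the knob is at (269,231), the mark at (303,256) and the arrow at (340,252). Next I'll measure them.

```bash
cat > h.py <<'E'
import numpy as np,cv2
from scipy.optimize import least_squares
def cloud(c):
    v,u=np.mgrid[:480,:640];d=c["depth"]
    P=np.stack([(u-c["K"][0,2])/c["K"][0,0]*d,(v-c["K"][1,2])/c["K"][1,1]*d,d],-1)
    return (P-c["t"])@c["R"]   # R^T(P-t)
def hsv(c): return cv2.cvtColor(np.ascontiguousarray(c["color"]),cv2.COLOR_RGB2HSV)
def onplane(c,u,v,z):
    r=c["R"].T@np.linalg.solve(c["K"],np.array([u,v,1.]));o=-c["R"].T@c["t"]
    return o+r*(z-o[2])/r[2]
def proj(c,X):
    p=c["K"]@(c["R"]@np.array(X)+c["t"]);return p[:2]/p[2]
def circ(xy,r=None):
    f=lambda p:np.hypot(*(xy-p[:2]).T)-(r if r else p[2])
    s=least_squares(f,[*xy.mean(0)]+([] if r else [.1]),loss="soft_l1",f_scale=.003);return s.x,np.sqrt(np.mean(s.fun**2))
E
python3 - <<'E'
from h import *
win={"scene":(280,430,185,325),"side":(240,390,210,290)}
for n,(a,b,c0,d0) in win.items():
    c=dict(np.load(n+"0.npz"));P=cloud(c);H=hsv(c)
    m=np.zeros((480,640),bool);m[c0:d0,a:b]=1;m&=c["depth"]>0
    h,s,v=H[...,0],H[...,1],H[...,2]
    red=m&((h<5)|(h>174))&(s>180)&(v>90); org=m&(h>6)&(h<16)&(s>190)&(v>150); blue=m&(h>100)&(h<118)&(s>120)&(v>60)
    for k,q in [("red",red),("blue",blue)]:
        print(n,k,q.sum(),P[q].mean(0).round(4),P[q].min(0).round(3),P[q].max(0).round(3))
    top=m&(abs(P[...,2]-.086)<.004)&(s<60)&(v>120)
    print(" platter top",top.sum(),P[top].mean(0))
    xy=P[top][:,:2]; hull=cv2.convexHull(xy.astype(np.float32))[:,0]
    print(" circle90",circ(hull,.09))
    disc=m&(abs(P[...,2]-.012)<.005)&(v<60);
    hull=cv2.convexHull(P[disc][:,:2].astype(np.float32))[:,0];print(" disc",circ(hull,.15))
    print(" org",[(int(x),int(y),P[y,x].round(3).tolist()) for y,x in np.argwhere(org)][::3])
    big=cv2.resize(c["color"][c0:d0,a:b],None,fx=4 if n=="scene" else 5,fy=4 if n=="scene" else 5,interpolation=cv2.INTER_CUBIC)
    cv2.imwrite(f"pics/{n}0c.png",big[:,:,::-1])
E
```

```text
scene red 232 [0.4459 0.1002 0.1506] [ 0.134  0.077 -0.003] [0.472 0.292 0.178]
scene blue 96 [0.5639 0.082  0.1166] [0.512 0.023 0.092] [0.613 0.12  0.129]
 platter top 1769 [0.58927168 0.0582348  0.08729699]
 circle90 (array([0.56400891, 0.07233117]), np.float64(0.05330622058592168))
 disc (array([0.56364183, 0.07239184]), np.float64(0.0009929556999699104))
 org [(328, 244, [0.512, 0.025, 0.086])]
side red 165 [0.467  0.1079 0.1449] [ 0.436  0.072 -0.006] [0.707 0.372 0.176]
side blue 41 [0.5501 0.077  0.1114] [0.515 0.021 0.088] [0.604 0.12  0.123]
 platter top 706 [0.54336397 0.05180822 0.08387378]
 circle90 (array([0.55753264, 0.06818119]), np.float64(0.008743025627696101))
 disc (array([0.559687  , 0.06710758]), np.float64(0.003275948272253906))
 org [(338, 252, [0.671, 0.01, 0.011]), (339, 253, [0.67, 0.005, 0.01])]
```

View pics/scene0c.png

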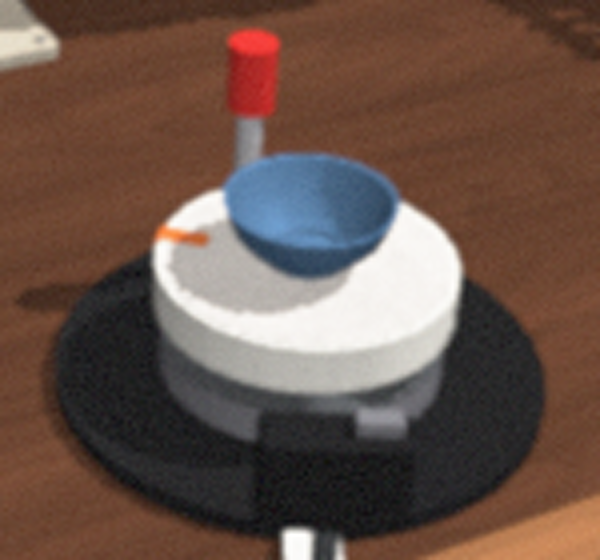

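View pics/side0c.png

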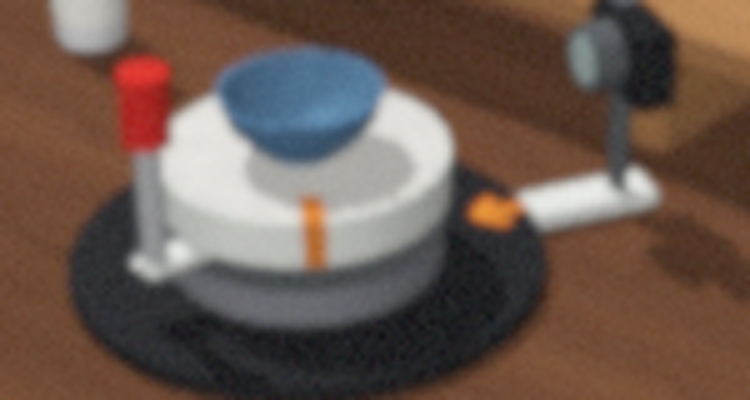

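Run:
```python
from h import *
C={n:dict(np.load(n+"0.npz")) for n in("scene","side")}
th=np.linspace(0,2*np.pi,361)
def ext(c,x,y,r,z):
    p=np.array([proj(c,(x+r*np.cos(t),y+r*np.sin(t),z)) for t in th]);return p[:,0].min(),p[:,0].max(),p[:,1].max()
obs={"scene":[(.15,.006,293.7,416,None),(.15,.0,None,None,318.7),(.09,.08,318.2,395.8,None)],
"side":[(.15,.006,254,349.4,None),(.15,0,None,None,289.4),(.09,.08,None,331,None)]}
def res(p,n):
    o=[]
    for r,z,*v in obs[n]:
        e=ext(C[n],p[0],p[1],r,z);o+=[a-b for a,b in zip(e,v) if b is not None]
    return o
for n in obs:
    s=least_squares(res,[.56,.07],args=(n,));print(n,s.x.round(4),np.round(s.fun,1))
s=least_squares(lambda p:res(p,"scene")+res(p,"side"),[.56,.07]);ctr=s.x;print("both",ctr)
def tri(pts):
    return least_squares(lambda X:np.concatenate([proj(C[n],X)-p for n,p in pts.items()]),[.5,.1,.1])
kt=tri({"scene":(343.5,185+74/4),"side":(268.7,210+105/5)});print("knob mid",kt.x,kt.fun,np.hypot(*(kt.x[:2]-ctr)))
print("knob planes",onplane(C["scene"],343.5,203.5,.1525),onplane(C["side"],268.7,231,.1525))
S=C["side"]
for nm,u,v,z in [("arrow",339,252.2,.012),("arrowtip?",334.3,252.2,.012),("railnear",344.8,251.4,.02),("railfar",371,247.5,.02)]:
    q=onplane(S,u,v,z)[:2]-ctr;print(nm,np.hypot(*q),np.degrees(np.arctan2(q[1],q[0])))
for nm,c,u,v in [("markS",C["scene"],325.2,244.2),("marko",C["scene"],319,243.5),("rim side",S,302.6,250.2)]:
    q=onplane(c,u,v,.086)[:2]-ctr;print(nm,np.hypot(*q),np.degrees(np.arctan2(q[1],q[0])))
q=kt.x[:2]-ctr;print("knob ang",np.degrees(np.arctan2(q[1],q[0])))
```

```text
scene [0.558  0.0786] [ 0.2  0.1  0.2  0.8 -1.1]
side [0.5664 0.0706] [ 0.   0.4 -0.  -0.4]
both [0.56515073 0.07365464]
knob mid [0.45545511 0.09491018 0.15093866] [-0.56993717  0.89586653 -0.6799393  -1.02396018] 0.11173597899063188
knob planes [0.45445103 0.09701777 0.1525    ] [0.45036761 0.08666182 0.1525    ]
arrow 0.12592340684307107 -32.65858750130529
arrowtip? 0.11170919369145886 -30.311764111411506
railnear 0.14132305707059584 -38.204922632891645
railfar 0.22933410613228858 -36.65192084421828
markS 0.07792702966908877 -135.37642666034452
marko 0.09291165845411531 -133.9849237741593
rim side 0.07594218386710633 -131.74242550031494
knob ang 169.0337913768017
```

Rough fit: axis at about (0.565, 0.073), knob at 169°, base x at about −35°, mark at −134°. I'll move to hover above the knob for a closer look with the wrist camera.

Call:
jog_arm --pt "-0.027 -0.028 -0.005 0 0 0 1" --pt "-0.055 -0.056 -0.01 0 0 0 1" --pt "-0.082 -0.083 -0.015 0 0 0 1" --pt "-0.11 -0.111 -0.02 0 0 0 1" --pt "-0.137 -0.139 -0.025 0 0 0 1"

```text
clock: 0.52
position: [0.2531, 0.4354, 0.2811]
ee_rot: [0.124, 0.992, -0.0, -0.0]
ft_force: [1.0, 0.8, 1.3]
grip_width: 0.991
grasp_force: 0.0
```

Call:
jog_arm --pt "-0.027 -0.028 -0.005 0 0 0 1" --pt "-0.055 -0.056 -0.01 0 0 0 1" --pt "-0.082 -0.083 -0.015 0 0 0 1" --pt "-0.11 -0.111 -0.02 0 0 0 1" --pt "-0.137 -0.139 -0.025 0 0 0 1"

```text
clock: 0.93
position: [0.3515, 0.2668, 0.3064]
ee_rot: [0.124, 0.992, 0.0, -0.0]
ft_force: [1.4, 0.7, 0.4]
grip_width: 1.002
grasp_force: 0.0
```

Call:
jog_arm --pt "-0.027 -0.028 -0.005 0 0 0 1" --pt "-0.055 -0.056 -0.01 0 0 0 1" --pt "-0.082 -0.083 -0.015 0 0 0 1" --pt "-0.11 -0.111 -0.02 0 0 0 1" --pt "-0.137 -0.139 -0.025 0 0 0 1"

```text
clock: 1.35
position: [0.45, 0.0984, 0.3315]
ee_rot: [0.124, 0.992, 0.0, -0.0]
ft_force: [1.2, 0.5, -0.3]
grip_width: 1.0
grasp_force: 0.0
```

Run:
```python
from workcell import get_obs, optics
import cv2,numpy as np
o=get_obs();print(o["clock"],o["position"],o["ee_rot"],o["joint_pos"].round(2))
c=optics.camera("wrist");np.savez("wrist1.npz",**c);cv2.imwrite("pics/wrist1.png",c["color"][:,:,::-1])
print(c["K"].round(1).tolist(),c["R"].round(3).tolist(),(-c["R"].T@c["t"]).round(3))
```

```text
1.35 [0.45001067 0.09836734 0.33146882] [ 1.24095417e-01  9.92270281e-01  1.28181526e-04 -1.66041538e-05] [-0.8  -0.1   0.45  1.77  0.04  1.46  0.97]
[[332.1, 0.0, 318.0], [0.0, 332.1, 243.0], [0.0, 0.0, 1.0]] [[0.247, 0.969, 0.0], [0.928, -0.237, 0.286], [0.278, -0.07, -0.958]] [0.379 0.118 0.449]
```

View pics/wrist1.png

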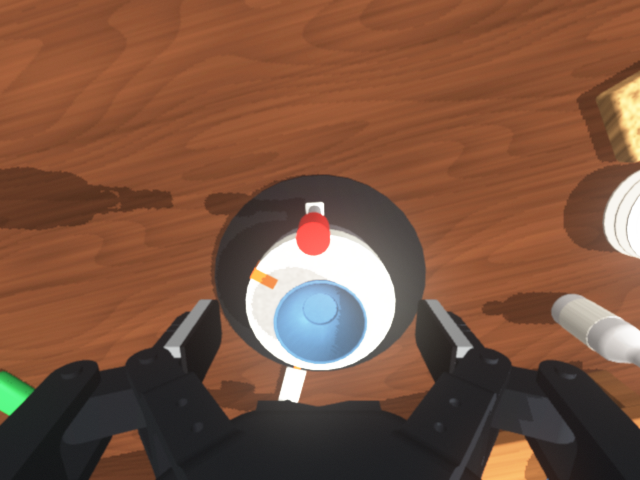

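The wrist view shows the disc spanning columns 215–426 with its top edge at row 174. The knob top is at (314,242), the mark runs (252,273)–(276,284), and the rail runs from (296,368) to (290,402). I'll fit these.

Run:
```python
from h import *
c=dict(np.load("wrist1.npz"));P=cloud(c);H=hsv(c);h,s,v=[H[...,i].astype(int) for i in range(3)]
m=np.zeros((480,640),bool);m[165:405,205:435]=1
def hull(q): 
    q=cv2.morphologyEx(q.astype(np.uint8),cv2.MORPH_OPEN,np.ones((3,3)))>0
    k=cv2.convexHull(np.argwhere(q)[:,::-1].astype(np.float32))[:,0];return k
for nm,z,r,q in [("platter",.086,.09,m&(s<60)&(v>110)&(abs(P[...,2]-.086)<.01)),("disc",.012,.15,m&(v<70)&(abs(P[...,2]-.012)<.008))]:
    k=hull(q);xy=np.array([onplane(c,*p,z)[:2] for p in k]);
    f,e=circ(xy,r);d=np.hypot(*(xy-f).T)-r;print(nm,len(k),f,e,np.round(np.sort(d),4)[::6])
    print(" depth-based",circ(cv2.convexHull(P[q][:,:2].astype(np.float32))[:,0],r), np.median(P[q][:,2]))
red=m&((h<6)|(h>174))&(s>150)&(v>80)
top=red&(P[...,2]>.172);print("knob top",top.sum(),P[top].mean(0)); tx=P[top][:,:2]; print(circ(cv2.convexHull(tx.astype(np.float32))[:,0],.015))
org=m&(h>6)&(h<20)&(s>170)&(v>150);print([(tuple(p),) for p in np.argwhere(org)[::8][:,::-1].tolist()])
o=org&(abs(P[...,2]-.086)<.006);print("mark",o.sum(),P[o].mean(0))
w=m&(s<60)&(v>150);w[:366]=0;w[:,:270]=0;w[:,315:]=0;print("rail",w.sum(),P[w].mean(0),P[w].min(0),P[w].max(0))
ctr=np.array([.5645,.0725])
for q in(P[top].mean(0),P[o].mean(0),P[w].mean(0)): d=q[:2]-ctr;print(np.hypot(*d),np.degrees(np.arctan2(d[1],d[0])))
```

```text
platter 43 [0.5611204  0.07442354] 0.006019991958456994 [-0.0009 -0.0005 -0.0002 -0.      0.0001  0.0003  0.0004  0.0281]
 depth-based (array([0.55997576, 0.07477096]), np.float64(0.010516455646816383)) 0.08657217032483566
disc 27 [0.56279855 0.07525998] 0.004866684663168361 [-0.0203 -0.0004  0.0001  0.0003  0.0006]
 depth-based (array([0.56303455, 0.0746837 ]), np.float64(0.0033390127653642847)) 0.012007240557044751
knob top 864 [0.45241508 0.09434033 0.17570235]
(array([0.45168976, 0.09461937]), np.float64(0.013331132047664625))
[((254, 268),), ((253, 272),), ((251, 275),), ((263, 277),), ((262, 278),), ((270, 278),), ((267, 279),), ((263, 280),), ((271, 280),), ((265, 281),), ((273, 281),), ((269, 282),), ((266, 283),), ((266, 284),), ((268, 285),)]
mark 114 [0.51269221 0.02018461 0.08711494]
rail 746 [ 0.70879243 -0.00595044  0.02504072] [ 0.37919745 -0.04506441 -0.00178032] [0.75709326 0.1175139  0.44927596]
0.11419295050683274 168.97378135223127
0.0736270810823138 -134.7206871025392
0.16423999967106498 -28.532509572372426
```

Call:
jog_arm --pt "-0.0034 -0.0033 0.03 0 0 0 1" --pt "-0.0034 -0.0033 0.06 0 0 0 1" --pt "-0.0034 -0.0033 0.09 0 0 0 1" --pt "-0.0034 -0.0033 0.115 0 0 0 1" --pt "-0.0034 -0.0033 0.12 0 0 0 1"

```text
clock: 1.82
position: [0.4498, 0.0957, 0.2074]
ee_rot: [0.124, 0.992, -0.002, -0.003]
ft_force: [-1.1, -0.4, 0.4]
grip_width: 1.001
grasp_force: 0.0
```

Run:
```python
from h import *
from workcell import optics
c=optics.camera("wrist");np.savez("wrist2.npz",**c);cv2.imwrite("pics/wrist2.png",c["color"][:,:,::-1])
P=cloud(c);H=hsv(c);h,s,v=[H[...,i].astype(int) for i in range(3)]
top=((h<6)|(h>174))&(s>150)&(P[...,2]>.172)&(P[...,2]<.18)&(abs(P[...,0]-.45)<.04)
k=cv2.convexHull(np.argwhere(top)[:,::-1].astype(np.float32))[:,0];xy=np.array([onplane(c,*p,.175)[:2] for p in k]);print(circ(xy,.015))
ctr=np.array([.562,.075])
for n in("scene","side"):
    d=dict(np.load(n+"0.npz"))
    for a in(-30,-33,-36,-39):
        t=np.radians(a);print(n,a,[proj(d,(ctr[0]+r*np.cos(t),ctr[1]+r*np.sin(t),z)).round(1).tolist() for r,z in((.113,.012),(.149,.012),(.24,.025))])
w=dict(np.load("wrist1.npz"));print([ (lambda q:(np.hypot(*q).round(4),np.degrees(np.arctan2(q[1],q[0])).round(1)))(onplane(w,u,v_,.02)[:2]-ctr) for u,v_ in((294.5,372),(290,400))])
# crops
a=cv2.resize(w["color"][355:410,260:340],None,fx=6,fy=6,interpolation=cv2.INTER_CUBIC)
d=dict(np.load("side0.npz"));b=cv2.resize(d["color"][230:285,325:385],None,fx=6,fy=6,interpolation=cv2.INTER_CUBIC)
im=np.zeros((330,800,3),np.uint8);im[:,:480]=a[:330,:480];im[:,480:800]=b[:330,:320]
cv2.imwrite("pics/rail.png",im[:,:,::-1])
```

```text
(array([0.45295742, 0.09410381]), np.float64(0.00045447377083500113))
scene -30 [[355.1, 305.0], [355.4, 315.9], [356.5, 342.1]]
scene -33 [[352.5, 304.9], [351.8, 315.7], [350.2, 341.6]]
scene -36 [[349.9, 304.6], [348.2, 315.3], [343.9, 340.9]]
scene -39 [[347.2, 304.2], [344.7, 314.8], [337.7, 340.0]]
side -30 [[333.7, 252.3], [344.1, 250.3], [370.2, 241.9]]
side -33 [[334.3, 253.2], [345.0, 251.5], [371.7, 243.7]]
side -36 [[334.8, 254.1], [345.7, 252.7], [373.1, 245.6]]
side -39 [[335.2, 255.0], [346.3, 253.9], [374.2, 247.5]]
[(np.float64(0.1515), np.float64(-29.5)), (np.float64(0.2039), np.float64(-27.8))]
```

View pics/rail.png

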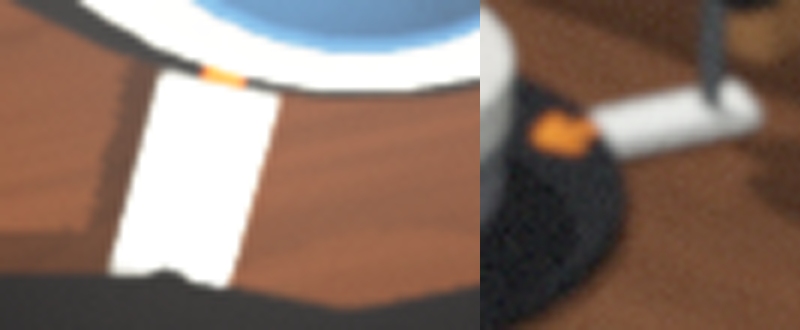

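The left crop (wrist) shows the rail top with mid-line (296.7,368.8) to (288.3,401.7) and the arrow end at (297.3,367.8). The right crop (side) shows the arrow from (333.7,252) to (344.5,251.3).

Run:
```python
from h import *
w=dict(np.load("wrist1.npz"));P=cloud(w);print("rail z",P[372:398:6,285:297:4,2].round(3).tolist())
ctr=np.array([.562,.0750]);pol=lambda q:(np.hypot(*q).round(4),np.degrees(np.arctan2(q[1],q[0])).round(1))
for z in(.012,.016,.02):
    a,b=[onplane(w,*p,z)[:2] for p in((296.7,368.8),(288.3,401.7))];print(z,pol(a-ctr),pol(b-ctr),"line dir",pol(b-a))
    L=[onplane(w,260+u/6,355+v/6,z)[:2] for u,v in((160,72),(108,272),(280,95),(232,287))];print(pol(L[1]-L[0]),pol(L[3]-L[2]))
print("arrow",pol(onplane(w,297.3,367.8,.012)[:2]-ctr))
```

```text
rail z [[0.0, 0.012, 0.012], [0.011, 0.011, 0.013], [0.011, 0.012, 0.013], [0.011, 0.011, 0.012], [0.011, 0.012, 0.012]]
0.012 (np.float64(0.1512), np.float64(-28.4)) (np.float64(0.2149), np.float64(-28.1)) line dir (np.float64(0.0638), np.float64(-27.5))
(np.float64(0.0646), np.float64(-28.2)) (np.float64(0.062), np.float64(-26.8))
0.016 (np.float64(0.1481), np.float64(-28.5)) (np.float64(0.2113), np.float64(-28.2)) line dir (np.float64(0.0632), np.float64(-27.5))
(np.float64(0.064), np.float64(-28.2)) (np.float64(0.0615), np.float64(-26.8))
0.02 (np.float64(0.1451), np.float64(-28.7)) (np.float64(0.2077), np.float64(-28.4)) line dir (np.float64(0.0626), np.float64(-27.5))
(np.float64(0.0634), np.float64(-28.2)) (np.float64(0.0609), np.float64(-26.8))
arrow (np.float64(0.1492), np.float64(-28.2))
```

Call:
jog_arm --pt "-0.0028 0.0008 0.015 0 0 0 1" --pt "-0.0028 0.0008 0.03 0 0 0 1" --pt "-0.0028 0.0008 0.045 0 0 0 1" --pt "-0.0028 0.0008 0.05 0 0 0 1" --pt "-0.0028 0.0008 0.05 0 0 0 1"

```text
clock: 2.28
position: [0.4549, 0.0965, 0.1616]
ee_rot: [0.124, 0.992, -0.0, -0.0]
ft_force: [0.9, -0.1, 0.8]
grip_width: 1.001
grasp_force: 0.0
```

Call:
jog_arm --pt "0.0015 -0.0025 0.0015 0 0 0 1" --pt "0.0015 -0.0025 0.0015 0 0 0 0" --pt "0.0015 -0.0025 0.0015 0 0 0 -1" --pt "0.0015 -0.0025 0.0015 0 0 0 -1" --pt "0.0015 -0.0025 0.0015 0 0 0 -1" --grip_force 40

```text
clock: 2.7
position: [0.4531, 0.0945, 0.1603]
ee_rot: [0.124, 0.992, 0.0, 0.0]
ft_force: [1.0, 0.8, -0.2]
grip_width: 0.454
grasp_force: 0.0
```

Call:
jog_arm --pt "0 0 0 0 0 0 -1" --pt "0 0 0 0 0 0 -1" --pt "0 0 0 0 0 0 -1" --pt "0 0 0 0 0 0 -1"

```text
clock: 3.03
position: [0.4531, 0.0946, 0.1603]
ee_rot: [0.124, 0.992, 0.0, 0.0]
ft_force: [-1.5, 1.1, 6.0]
grip_width: 0.346
grasp_force: 39.1
```

Run:
```python
from h import *
from workcell import optics,get_obs
o=get_obs();print(o["position"],o["ft_force"].round(1),o["grip_width"],o["grasp_force"])
ims=[]
for n in("scene","side","wrist"):
    c=optics.camera(n);np.savez(n+"3.npz",**c)
    if n!="wrist":
        u,v=proj(c,(.562,.075,.1)).astype(int);ims.append(cv2.resize(c["color"][v-60:v+60,u-80:u+80],(400,300)))
    else: ims.append(cv2.resize(c["color"],(400,300)))
cv2.imwrite("pics/g3.png",np.vstack([np.hstack(ims[:2]),np.hstack([ims[2],0*ims[2]])])[:,:,::-1])
```

```text
[0.45311981 0.09464767 0.16025244] [-1.5  1.1  6. ] 0.3460943596948361 39.146806597709656
```

View pics/g3.png

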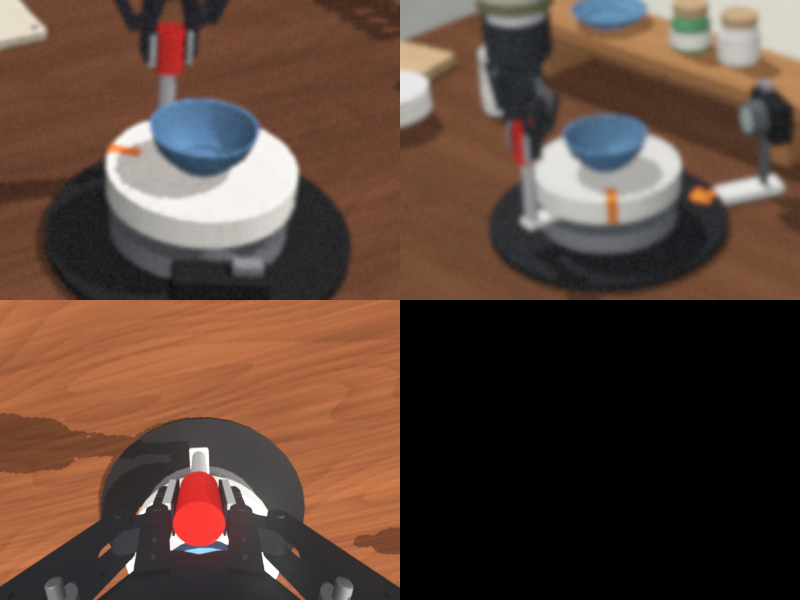

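The knob is gripped: width 29 mm, force 39 N. The mark is at scene (124,151) and side (612,205) in the montage. Now I'll write the planner and the estimator.

```bash
cat > tt.py <<'E'
import json,os,sys
from h import *
C=np.array([.5615,.0751]);R=.110;TH0=np.radians(169.8);ARROW=np.radians(-28.1)
AX=np.array([[-.9692,.2463],[.2463,.9692]]);F="log.json"
S=json.load(open(F)) if os.path.exists(F) else {"th":TH0,"xy":[.4531,.0946],"seg":[],"meas":[],"p0":None}
save=lambda:json.dump(S,open(F,"w"))
def plan(ws):
    for i in range(0,len(ws),5):
        rows=[];base=np.array(S["xy"])
        for w in ws[i:i+5]:
            S["th"]+=w/12;S["seg"].append([1/12,w])
            g=(AX@(C+R*np.array([np.cos(S["th"]),np.sin(S["th"])])-base)).round(4);rows.append([*g.tolist(),0,0,0,0,-1])
        S["xy"]=(base+AX.T@g).tolist();print(json.dumps(rows).replace("0, 0, 0, 0, -1","0,0,0,0,-1"))
    save()
def sim(p,seg,w0=0.,phi0=0.,dt=1/240):   # p = b/I, Tf/I, d/I ; returns times, phi, omega, incl. coast to rest
    w,phi,t=w0,phi0,0.;T=[0.];PH=[phi];W=[w]
    for d,wc in seg:
        n=max(1,round(d/dt));h=d/n
        for _ in range(n):
            a=p[0]*(wc-w)-p[2]*w
            if w>0 or a>p[1]: w=max(0.,w+h*(a-p[1]))
            phi+=w*h;t+=h;T.append(t);PH.append(phi);W.append(w)
    return np.array(T),np.array(PH),np.array(W)
NOM=np.log([.88,.8,.12]);SD=np.array([.3,.4,.3])
def fit():
    M=np.array(S["meas"]);p0=S["p0"]
    def f(x):
        T,PH,W=sim(np.exp(x[:3]),S["seg"]);r=np.interp(M[:,0],T,PH)+p0+x[3]-M[:,1]
        return np.concatenate([((r+np.pi)%(2*np.pi)-np.pi)/.03,(x[:3]-NOM)/SD,[x[3]/.02]])
    s=least_squares(f,[*NOM,0.]);return np.exp(s.x[:3]),p0+s.x[3],s.fun[:len(M)]*.03
def mark(c):
    P=cloud(c);H=hsv(c);h,s,v=[H[...,i].astype(int) for i in range(3)]
    d=P[...,:2]-[.562,.075];r=np.hypot(d[...,0],d[...,1]);z=P[...,2]
    q=(h>5)&(h<21)&(s>150)&(v>80)&(r>.05)&(r<.097)&(z>.05)&(z<.093)&(c["depth"]>0)
    k=d[q]/r[q][:,None];return q.sum(),(np.arctan2(*k.mean(0)[::-1])-ARROW if q.sum() else 0)
def measure(cams,nmin=12):
    from workcell import optics,get_obs
    for n in cams:
        t=sum(s[0] for s in S["seg"]);c=optics.camera(n);k,a=mark(c);S["seg"].append([.05,0.])
        print(n,"pix",k,"angle deg",np.degrees(a).round(1))
        if k>=nmin:S["meas"].append([t,a])
    o=get_obs();q=o["position"][:2]-C;th=np.arctan2(q[1],q[0])
    print("t",round(float(o["clock"]),2),"F",o["ft_force"].round(1),"r",np.hypot(*q).round(4),"z",o["position"][2].round(4),"lag deg",np.degrees((S["th"]-th+np.pi)%(2*np.pi)-np.pi).round(1),"grip",np.round(o["grasp_force"],0))
    save()
    if S["p0"] is not None and S["meas"]:
        p,ph0,r=fit();T,PH,W=sim(p,S["seg"]);print("p",p.round(3),"slip12",(p[1]+p[2]*1.26)/p[0],"res deg",np.degrees(r).round(1)[-6:],"phi",np.degrees(PH[-1]+ph0).round(1),"w",W[-1].round(3),"rpm")
        S["fit"]=[*p,ph0];save();b=(W>1.06)&(W<1.45);print("time in band",b.sum()/240)
E
python3 - <<'E'
from tt import *
a=[]
for n in("scene","side","wrist","scene0","side0","wrist1"):
    c=dict(np.load(n+("3" if n[-1] not in "01" else "")+".npz"));k,x=mark(c);print(n,k,np.degrees(x))
S["p0"]=float(np.radians(-104.5));plan([.5,1.2,1.8]+[2.3]*12)
E
```

```text
scene 20 -104.52392803808719
side 23 -103.02540337009921
wrist 23 -108.38727975575738
scene0 20 -104.64954276888182
side0 24 -102.90399414036345
wrist1 230 -104.12014096167323
[[-0.0006, -0.0045, 0,0,0,0,-1], [-0.0023, -0.0154, 0,0,0,0,-1], [-0.007, -0.0312, 0,0,0,0,-1], [-0.0163, -0.0501, 0,0,0,0,-1], [-0.0291, -0.0668, 0,0,0,0,-1]]
[[-0.0157, -0.0141, 0,0,0,0,-1], [-0.0337, -0.0248, 0,0,0,0,-1], [-0.0536, -0.032, 0,0,0,0,-1], [-0.0744, -0.0352, 0,0,0,0,-1], [-0.0954, -0.0344, 0,0,0,0,-1]]
[[-0.0205, 0.0048, 0,0,0,0,-1], [-0.0397, 0.0134, 0,0,0,0,-1], [-0.0569, 0.0255, 0,0,0,0,-1], [-0.0715, 0.0406, 0,0,0,0,-1], [-0.083, 0.0583, 0,0,0,0,-1]]
```

Call:
jog_arm --pt "-0.0006 -0.0045 0 0 0 0 -1" --pt "-0.0023 -0.0154 0 0 0 0 -1" --pt "-0.007 -0.0312 0 0 0 0 -1" --pt "-0.0163 -0.0501 0 0 0 0 -1" --pt "-0.0291 -0.0668 0 0 0 0 -1"

```text
clock: 3.6
position: [0.4636, 0.0215, 0.1602]
ee_rot: [0.124, 0.992, 0.0, -0.001]
ft_force: [-2.3, -0.9, 8.0]
grip_width: 0.336
grasp_force: 39.5
```

Call:
jog_arm --pt "-0.0157 -0.0141 0 0 0 0 -1" --pt "-0.0337 -0.0248 0 0 0 0 -1" --pt "-0.0536 -0.032 0 0 0 0 -1" --pt "-0.0744 -0.0352 0 0 0 0 -1" --pt "-0.0954 -0.0344 0 0 0 0 -1"

```text
clock: 4.02
position: [0.5495, -0.0366, 0.1603]
ee_rot: [0.125, 0.992, -0.0, 0.0]
ft_force: [0.4, 1.4, 7.0]
grip_width: 0.343
grasp_force: 40.1
```

Call:
jog_arm --pt "-0.0205 0.0048 0 0 0 0 -1" --pt "-0.0397 0.0134 0 0 0 0 -1" --pt "-0.0569 0.0255 0 0 0 0 -1" --pt "-0.0715 0.0406 0 0 0 0 -1" --pt "-0.083 0.0583 0 0 0 0 -1"

```text
clock: 4.43
position: [0.6448, 0.0015, 0.1603]
ee_rot: [0.125, 0.992, 0.0, 0.0]
ft_force: [-3.7, 2.6, 7.2]
grip_width: 0.343
grasp_force: 40.3
```

Run:
```python
from tt import *
measure(["side","scene"])
plan([2.4]*10)
```

```text
side pix 13 angle deg -75.1
scene pix 42 angle deg -73.2
t 4.53 F [ 1.5 -1.9  6.3] r 0.1109 z 0.1603 lag deg -1.9 grip 40.0
p [0.881 0.8   0.12 ] slip12 1.0798404687354275 res deg [-0.1  0.1] phi -71.1 w 0.653 rpm
time in band 0.0
[[-0.0081, 0.0204, 0,0,0,0,-1], [-0.012, 0.042, 0,0,0,0,-1], [-0.0116, 0.064, 0,0,0,0,-1], [-0.0067, 0.0854, 0,0,0,0,-1], [0.0022, 0.1054, 0,0,0,0,-1]]
[[0.0128, 0.0179, 0,0,0,0,-1], [0.0289, 0.0329, 0,0,0,0,-1], [0.0476, 0.0444, 0,0,0,0,-1], [0.0682, 0.0519, 0,0,0,0,-1], [0.09, 0.0552, 0,0,0,0,-1]]
```

Forces are tiny and the nominal model matches. Continuing.

Call:
jog_arm --pt "-0.0081 0.0204 0 0 0 0 -1" --pt "-0.012 0.042 0 0 0 0 -1" --pt "-0.0116 0.064 0 0 0 0 -1" --pt "-0.0067 0.0854 0 0 0 0 -1" --pt "0.0022 0.1054 0 0 0 0 -1"

```text
clock: 4.95
position: [0.6667, 0.1049, 0.1602]
ee_rot: [0.124, 0.992, -0.001, -0.001]
ft_force: [-15.4, -4.0, 12.1]
grip_width: 0.343
grasp_force: 41.4
```

Call:
jog_arm --pt "0.0128 0.0179 0 0 0 0 -1" --pt "0.0289 0.0329 0 0 0 0 -1" --pt "0.0476 0.0444 0 0 0 0 -1" --pt "0.0682 0.0519 0 0 0 0 -1" --pt "0.09 0.0552 0 0 0 0 -1"

```text
clock: 5.37
position: [0.5932, 0.1785, 0.1602]
ee_rot: [0.125, 0.992, -0.002, 0.0]
ft_force: [-3.2, -11.9, 9.8]
grip_width: 0.339
grasp_force: 41.4
```

Run:
```python
from tt import *
measure(["side","scene"])
plan([2.5]*10)
```

```text
side pix 0 angle deg 0.0
scene pix 70 angle deg -35.0
t 5.47 F [-1.1 -6.8  2.5] r 0.108 z 0.1604 lag deg -0.9 grip 41.0
p [1.021 1.129 0.128] slip12 1.264289609270841 res deg [-1.5 -1.5  1.3] phi -31.5 w 0.716 rpm
time in band 0.0
[[0.0228, -0.0013, 0,0,0,0,-1], [0.0449, -0.0072, 0,0,0,0,-1], [0.0653, -0.0176, 0,0,0,0,-1], [0.0831, -0.032, 0,0,0,0,-1], [0.0975, -0.0497, 0,0,0,0,-1]]
[[0.0105, -0.0204, 0,0,0,0,-1], [0.0165, -0.0424, 0,0,0,0,-1], [0.0178, -0.0653, 0,0,0,0,-1], [0.0144, -0.0879, 0,0,0,0,-1], [0.0064, -0.1093, 0,0,0,0,-1]]
```

Call:
jog_arm --pt "0.0228 -0.0013 0 0 0 0 -1" --pt "0.0449 -0.0072 0 0 0 0 -1" --pt "0.0653 -0.0176 0 0 0 0 -1" --pt "0.0831 -0.032 0 0 0 0 -1" --pt "0.0975 -0.0497 0 0 0 0 -1"

```text
clock: 5.88
position: [0.487, 0.1549, 0.1602]
ee_rot: [0.124, 0.992, -0.0, 0.001]
ft_force: [7.9, -8.2, 3.7]
grip_width: 0.339
grasp_force: 41.9
```

Call:
jog_arm --pt "0.0105 -0.0204 0 0 0 0 -1" --pt "0.0165 -0.0424 0 0 0 0 -1" --pt "0.0178 -0.0653 0 0 0 0 -1" --pt "0.0144 -0.0879 0 0 0 0 -1" --pt "0.0064 -0.1093 0 0 0 0 -1"

```text
clock: 6.3
position: [0.453, 0.0509, 0.1602]
ee_rot: [0.124, 0.992, 0.001, -0.0]
ft_force: [4.1, 2.0, 4.1]
grip_width: 0.339
grasp_force: 42.1
```

```bash
sed -i 's/C=np.array(\[.5615,.0751\])/C=np.array([.5604,.0734])/' tt.py
python3 - <<'E'
from tt import *
measure(["scene"])
plan([2.6]*10)
E
```

```text
scene pix 77 angle deg 6.4
t 6.35 F [-2.  -5.8 -0.2] r 0.1096 z 0.1604 lag deg -2.1 grip 41.0
p [1.168 1.396 0.133] slip12 1.3391152010709564 res deg [-1.3 -1.4 -0.4  1. ] phi 10.1 w 0.865 rpm
time in band 0.0
[[-0.0122, -0.0219, 0,0,0,0,-1], [-0.0291, -0.0387, 0,0,0,0,-1], [-0.0492, -0.0515, 0,0,0,0,-1], [-0.0715, -0.0596, 0,0,0,0,-1], [-0.0951, -0.0628, 0,0,0,0,-1]]
[[-0.0237, 0.002, 0,0,0,0,-1], [-0.0464, 0.009, 0,0,0,0,-1], [-0.0671, 0.0208, 0,0,0,0,-1], [-0.0848, 0.0367, 0,0,0,0,-1], [-0.0986, 0.0561, 0,0,0,0,-1]]
```

Call:
jog_arm --pt "-0.0122 -0.0219 0 0 0 0 -1" --pt "-0.0291 -0.0387 0 0 0 0 -1" --pt "-0.0492 -0.0515 0 0 0 0 -1" --pt "-0.0715 -0.0596 0 0 0 0 -1" --pt "-0.0951 -0.0628 0 0 0 0 -1"

```text
clock: 6.77
position: [0.5315, -0.0335, 0.1602]
ee_rot: [0.124, 0.992, 0.001, 0.001]
ft_force: [0.8, 7.7, 5.6]
grip_width: 0.339
grasp_force: 42.3
```

Call:
jog_arm --pt "-0.0237 0.002 0 0 0 0 -1" --pt "-0.0464 0.009 0 0 0 0 -1" --pt "-0.0671 0.0208 0 0 0 0 -1" --pt "-0.0848 0.0367 0 0 0 0 -1" --pt "-0.0986 0.0561 0 0 0 0 -1"

```text
clock: 7.18
position: [0.6414, -0.0026, 0.1602]
ee_rot: [0.125, 0.992, 0.0, 0.0]
ft_force: [-5.4, 3.6, 8.4]
grip_width: 0.34
grasp_force: 42.5
```

Run:
```python
from tt import *
measure(["scene"])
plan([2.7]*10)
```

```text
scene pix 37 angle deg 57.2
t 7.23 F [ 7.6 -0.3  0. ] r 0.1105 z 0.1605 lag deg -3.4 grip 42.0
p [1.219 1.483 0.133] slip12 1.3544061533130318 res deg [-1.1 -1.2 -0.5  0.4  0.4] phi 60.7 w 0.974 rpm
time in band 0.3
[[-0.0096, 0.0227, 0,0,0,0,-1], [-0.0139, 0.047, 0,0,0,0,-1], [-0.0127, 0.0717, 0,0,0,0,-1], [-0.0059, 0.0955, 0,0,0,0,-1], [0.0059, 0.1171, 0,0,0,0,-1]]
[[0.0164, 0.0185, 0,0,0,0,-1], [0.0365, 0.0329, 0,0,0,0,-1], [0.0593, 0.0424, 0,0,0,0,-1], [0.0836, 0.0466, 0,0,0,0,-1], [0.1083, 0.0453, 0,0,0,0,-1]]
```

Call:
jog_arm --pt "-0.0096 0.0227 0 0 0 0 -1" --pt "-0.0139 0.047 0 0 0 0 -1" --pt "-0.0127 0.0717 0 0 0 0 -1" --pt "-0.0059 0.0955 0 0 0 0 -1" --pt "0.0059 0.1171 0 0 0 0 -1"

```text
clock: 7.65
position: [0.6636, 0.1132, 0.1603]
ee_rot: [0.124, 0.992, -0.0, 0.0]
ft_force: [-7.7, -2.7, 8.0]
grip_width: 0.343
grasp_force: 42.6
```

Call:
jog_arm --pt "0.0164 0.0185 0 0 0 0 -1" --pt "0.0365 0.0329 0 0 0 0 -1" --pt "0.0593 0.0424 0 0 0 0 -1" --pt "0.0836 0.0466 0 0 0 0 -1" --pt "0.1083 0.0453 0 0 0 0 -1"

```text
clock: 8.07
position: [0.5688, 0.1829, 0.1602]
ee_rot: [0.124, 0.992, -0.001, 0.001]
ft_force: [-0.8, -10.0, 8.9]
grip_width: 0.341
grasp_force: 42.6
```

Run:
```python
from tt import *
measure(["scene"])
S["n0"]=len(S["seg"]);plan([2.75]*3+[2.65]*12)
p=S["fit"];T,PH,W=sim(p[:3],S["seg"]);print(W[-300::20].round(2))
```

```text
scene pix 18 angle deg 114.8
t 8.12 F [ 2.  -6.2 13.4] r 0.1097 z 0.1601 lag deg -2.1 grip 43.0
p [1.207 1.464 0.131] slip12 1.3499111697367703 res deg [-1.2 -1.2 -0.5  0.5  0.7 -0.3] phi 117.8 w 1.072 rpm
time in band 1.0083333333333333
[[0.0241, -0.007, 0,0,0,0,-1], [0.0461, -0.0193, 0,0,0,0,-1], [0.0646, -0.0363, 0,0,0,0,-1], [0.0785, -0.0562, 0,0,0,0,-1], [0.0876, -0.0787, 0,0,0,0,-1]]
[[0.0039, -0.0239, 0,0,0,0,-1], [0.0026, -0.0481, 0,0,0,0,-1], [-0.0041, -0.0714, 0,0,0,0,-1], [-0.0157, -0.0927, 0,0,0,0,-1], [-0.0316, -0.111, 0,0,0,0,-1]]
[[-0.0196, -0.0143, 0,0,0,0,-1], [-0.0418, -0.0239, 0,0,0,0,-1], [-0.0657, -0.0285, 0,0,0,0,-1], [-0.0899, -0.0277, 0,0,0,0,-1], [-0.1134, -0.0217, 0,0,0,0,-1]]
[1.07 1.11 1.14 1.16 1.18 1.19 1.2  1.21 1.22 1.23 1.23 1.24 1.25 1.25
 1.26]
```

Call:
jog_arm --pt "0.0241 -0.007 0 0 0 0 -1" --pt "0.0461 -0.0193 0 0 0 0 -1" --pt "0.0646 -0.0363 0 0 0 0 -1" --pt "0.0785 -0.0562 0 0 0 0 -1" --pt "0.0876 -0.0787 0 0 0 0 -1"

```text
clock: 8.53
position: [0.465, 0.1276, 0.1602]
ee_rot: [0.124, 0.992, 0.0, 0.001]
ft_force: [12.4, -7.0, 0.7]
grip_width: 0.342
grasp_force: 42.3
```

Call:
jog_arm --pt "0.0039 -0.0239 0 0 0 0 -1" --pt "0.0026 -0.0481 0 0 0 0 -1" --pt "-0.0041 -0.0714 0 0 0 0 -1" --pt "-0.0157 -0.0927 0 0 0 0 -1" --pt "-0.0316 -0.111 0 0 0 0 -1"

```text
clock: 8.95
position: [0.4687, 0.0121, 0.1604]
ee_rot: [0.124, 0.992, 0.001, 0.001]
ft_force: [10.9, 8.3, -5.8]
grip_width: 0.339
grasp_force: 41.8
```

Call:
jog_arm --pt "-0.0196 -0.0143 0 0 0 0 -1" --pt "-0.0418 -0.0239 0 0 0 0 -1" --pt "-0.0657 -0.0285 0 0 0 0 -1" --pt "-0.0899 -0.0277 0 0 0 0 -1" --pt "-0.1134 -0.0217 0 0 0 0 -1"

```text
clock: 9.37
position: [0.5743, -0.0366, 0.1602]
ee_rot: [0.124, 0.992, 0.001, 0.001]
ft_force: [-1.6, 7.0, 11.6]
grip_width: 0.34
grasp_force: 43.1
```

Run:
```python
from tt import *
measure(["side"])
plan([2.75]*3+[2.65]*17)
p=S["fit"];T,PH,W=sim(p[:3],S["seg"]);print(W[-400::20].round(2))
```

```text
side pix 6 angle deg 207.1
t 9.42 F [-0.3 -0.6  1. ] r 0.1106 z 0.1604 lag deg -2.8 grip 42.0
p [1.207 1.464 0.131] slip12 1.3499111697367703 res deg [-1.2 -1.2 -0.5  0.5  0.7 -0.3] phi 207.3 w 1.108 rpm
time in band 2.308333333333333
[[-0.0223, 0.0116, 0,0,0,0,-1], [-0.0414, 0.0279, 0,0,0,0,-1], [-0.0564, 0.0482, 0,0,0,0,-1], [-0.066, 0.0704, 0,0,0,0,-1], [-0.0706, 0.0942, 0,0,0,0,-1]]
[[0.0008, 0.0243, 0,0,0,0,-1], [0.0068, 0.0477, 0,0,0,0,-1], [0.0179, 0.0693, 0,0,0,0,-1], [0.0334, 0.0879, 0,0,0,0,-1], [0.0526, 0.1027, 0,0,0,0,-1]]
[[0.022, 0.0102, 0,0,0,0,-1], [0.0457, 0.0154, 0,0,0,0,-1], [0.0699, 0.0152, 0,0,0,0,-1], [0.0936, 0.0098, 0,0,0,0,-1], [0.1154, -0.0007, 0,0,0,0,-1]]
[[0.019, -0.0151, 0,0,0,0,-1], [0.0343, -0.0339, 0,0,0,0,-1], [0.045, -0.0556, 0,0,0,0,-1], [0.0508, -0.0792, 0,0,0,0,-1], [0.0512, -0.1034, 0,0,0,0,-1]]
[1.11 1.14 1.17 1.19 1.2  1.21 1.22 1.23 1.23 1.24 1.25 1.25 1.26 1.26
 1.26 1.27 1.27 1.27 1.28 1.28]
```

Call:
jog_arm --pt "-0.0223 0.0116 0 0 0 0 -1" --pt "-0.0414 0.0279 0 0 0 0 -1" --pt "-0.0564 0.0482 0 0 0 0 -1" --pt "-0.066 0.0704 0 0 0 0 -1" --pt "-0.0706 0.0942 0 0 0 0 -1"

```text
clock: 9.83
position: [0.6656, 0.0382, 0.1603]
ee_rot: [0.124, 0.992, 0.0, 0.0]
ft_force: [-7.6, 1.5, 8.1]
grip_width: 0.341
grasp_force: 43.1
```

Call:
jog_arm --pt "0.0008 0.0243 0 0 0 0 -1" --pt "0.0068 0.0477 0 0 0 0 -1" --pt "0.0179 0.0693 0 0 0 0 -1" --pt "0.0334 0.0879 0 0 0 0 -1" --pt "0.0526 0.1027 0 0 0 0 -1"

```text
clock: 10.25
position: [0.6388, 0.151, 0.1603]
ee_rot: [0.124, 0.992, -0.001, 0.0]
ft_force: [-5.6, -5.3, 8.9]
grip_width: 0.339
grasp_force: 43.1
```

Call:
jog_arm --pt "0.022 0.0102 0 0 0 0 -1" --pt "0.0457 0.0154 0 0 0 0 -1" --pt "0.0699 0.0152 0 0 0 0 -1" --pt "0.0936 0.0098 0 0 0 0 -1" --pt "0.1154 -0.0007 0 0 0 0 -1"

```text
clock: 10.67
position: [0.5264, 0.1777, 0.1602]
ee_rot: [0.124, 0.992, -0.001, 0.001]
ft_force: [2.7, -9.5, 9.3]
grip_width: 0.34
grasp_force: 43.1
```

Call:
jog_arm --pt "0.019 -0.0151 0 0 0 0 -1" --pt "0.0343 -0.0339 0 0 0 0 -1" --pt "0.045 -0.0556 0 0 0 0 -1" --pt "0.0508 -0.0792 0 0 0 0 -1" --pt "0.0512 -0.1034 0 0 0 0 -1"

```text
clock: 11.08
position: [0.4518, 0.0899, 0.1603]
ee_rot: [0.124, 0.992, 0.001, 0.001]
ft_force: [13.6, -2.4, -0.8]
grip_width: 0.34
grasp_force: 42.3
```

Run:
```python
from tt import *
measure(["scene"])
plan([2.75]*3+[2.65]*17)
p=S["fit"];T,PH,W=sim(p[:3],S["seg"]);print(W[-400::20].round(2))
```

```text
scene pix 70 angle deg -31.5
t 11.13 F [-0.8 -6.7  6.4] r 0.1095 z 0.1602 lag deg -3.0 grip 43.0
p [1.149 1.38  0.12 ] slip12 1.3331856920090932 res deg [-1.6 -0.8  0.5  1.1  0.5 -0.5] phi 331.5 w 1.147 rpm
time in band 4.070833333333334
[[-0.0051, -0.0247, 0,0,0,0,-1], [-0.0158, -0.0475, 0,0,0,0,-1], [-0.0313, -0.0672, 0,0,0,0,-1], [-0.0501, -0.0825, 0,0,0,0,-1], [-0.0718, -0.0933, 0,0,0,0,-1]]
[[-0.0236, -0.0057, 0,0,0,0,-1], [-0.0478, -0.0062, 0,0,0,0,-1], [-0.0716, -0.0013, 0,0,0,0,-1], [-0.0937, 0.0087, 0,0,0,0,-1], [-0.1131, 0.0232, 0,0,0,0,-1]]
[[-0.0157, 0.0185, 0,0,0,0,-1], [-0.027, 0.0399, 0,0,0,0,-1], [-0.0333, 0.0633, 0,0,0,0,-1], [-0.0344, 0.0876, 0,0,0,0,-1], [-0.0301, 0.1114, 0,0,0,0,-1]]
[[0.0094, 0.0224, 0,0,0,0,-1], [0.0235, 0.0421, 0,0,0,0,-1], [0.0415, 0.0583, 0,0,0,0,-1], [0.0627, 0.0701, 0,0,0,0,-1], [0.0859, 0.077, 0,0,0,0,-1]]
[1.15 1.17 1.2  1.22 1.23 1.23 1.24 1.25 1.26 1.26 1.27 1.27 1.27 1.28
 1.28 1.28 1.29 1.29 1.29 1.29]
```

Call:
jog_arm --pt "-0.0051 -0.0247 0 0 0 0 -1" --pt "-0.0158 -0.0475 0 0 0 0 -1" --pt "-0.0313 -0.0672 0 0 0 0 -1" --pt "-0.0501 -0.0825 0 0 0 0 -1" --pt "-0.0718 -0.0933 0 0 0 0 -1"

```text
clock: 11.55
position: [0.4989, -0.0184, 0.1602]
ee_rot: [0.124, 0.992, 0.001, 0.001]
ft_force: [3.2, 6.4, 5.3]
grip_width: 0.342
grasp_force: 42.7
```

Call:
jog_arm --pt "-0.0236 -0.0057 0 0 0 0 -1" --pt "-0.0478 -0.0062 0 0 0 0 -1" --pt "-0.0716 -0.0013 0 0 0 0 -1" --pt "-0.0937 0.0087 0 0 0 0 -1" --pt "-0.1131 0.0232 0 0 0 0 -1"

```text
clock: 11.97
position: [0.6152, -0.0232, 0.1602]
ee_rot: [0.124, 0.992, 0.001, 0.0]
ft_force: [-3.9, 6.1, 12.0]
grip_width: 0.341
grasp_force: 43.1
```

Call:
jog_arm --pt "-0.0157 0.0185 0 0 0 0 -1" --pt "-0.027 0.0399 0 0 0 0 -1" --pt "-0.0333 0.0633 0 0 0 0 -1" --pt "-0.0344 0.0876 0 0 0 0 -1" --pt "-0.0301 0.1114 0 0 0 0 -1"

```text
clock: 12.38
position: [0.6711, 0.0781, 0.1603]
ee_rot: [0.124, 0.992, -0.0, 0.0]
ft_force: [-7.9, 0.0, 9.1]
grip_width: 0.339
grasp_force: 43.1
```

Call:
jog_arm --pt "0.0094 0.0224 0 0 0 0 -1" --pt "0.0235 0.0421 0 0 0 0 -1" --pt "0.0415 0.0583 0 0 0 0 -1" --pt "0.0627 0.0701 0 0 0 0 -1" --pt "0.0859 0.077 0 0 0 0 -1"

```text
clock: 12.8
position: [0.6056, 0.1736, 0.1602]
ee_rot: [0.124, 0.992, -0.001, 0.0]
ft_force: [-3.4, -7.1, 9.5]
grip_width: 0.344
grasp_force: 43.1
```

Run:
```python
from tt import *
measure(["scene"])
plan([2.7]*3+[2.62]*17)
p=S["fit"];T,PH,W=sim(p[:3],S["seg"]);print(W[-400::20].round(2),np.degrees(PH[-1]+p[3]))
```

```text
scene pix 22 angle deg 94.1
t 12.85 F [-2.  -6.9 20.9] r 0.1101 z 0.16 lag deg -2.1 grip 45.0
p [1.097 1.302 0.119] slip12 1.3245108191634296 res deg [-1.1  0.4  1.   0.7  0.7 -0.9] phi 456.8 w 1.162 rpm
time in band 5.808333333333334
[[0.0247, 0.0017, 0,0,0,0,-1], [0.0491, -0.0022, 0,0,0,0,-1], [0.072, -0.0115, 0,0,0,0,-1], [0.0917, -0.0251, 0,0,0,0,-1], [0.108, -0.0427, 0,0,0,0,-1]]
[[0.0121, -0.0207, 0,0,0,0,-1], [0.0194, -0.0436, 0,0,0,0,-1], [0.0216, -0.0674, 0,0,0,0,-1], [0.0185, -0.0912, 0,0,0,0,-1], [0.0104, -0.1138, 0,0,0,0,-1]]
[[-0.0128, -0.0202, 0,0,0,0,-1], [-0.0296, -0.0372, 0,0,0,0,-1], [-0.0498, -0.0502, 0,0,0,0,-1], [-0.0723, -0.0585, 0,0,0,0,-1], [-0.096, -0.0617, 0,0,0,0,-1]]
[[-0.0239, 0.002, 0,0,0,0,-1], [-0.0468, 0.0092, 0,0,0,0,-1], [-0.0676, 0.0211, 0,0,0,0,-1], [-0.0853, 0.0372, 0,0,0,0,-1], [-0.0991, 0.0568, 0,0,0,0,-1]]
[1.16 1.18 1.2  1.22 1.22 1.23 1.24 1.24 1.25 1.25 1.25 1.26 1.26 1.26
 1.27 1.27 1.27 1.27 1.28 1.28] 575.7207934581987
```

Call:
jog_arm --pt "0.0247 0.0017 0 0 0 0 -1" --pt "0.0491 -0.0022 0 0 0 0 -1" --pt "0.072 -0.0115 0 0 0 0 -1" --pt "0.0917 -0.0251 0 0 0 0 -1" --pt "0.108 -0.0427 0 0 0 0 -1"

```text
clock: 13.27
position: [0.4906, 0.158, 0.1601]
ee_rot: [0.124, 0.992, -0.0, 0.001]
ft_force: [7.2, -9.2, 10.1]
grip_width: 0.339
grasp_force: 44.4
```

Call:
jog_arm --pt "0.0121 -0.0207 0 0 0 0 -1" --pt "0.0194 -0.0436 0 0 0 0 -1" --pt "0.0216 -0.0674 0 0 0 0 -1" --pt "0.0185 -0.0912 0 0 0 0 -1" --pt "0.0104 -0.1138 0 0 0 0 -1"

```text
clock: 13.68
position: [0.4528, 0.0503, 0.1603]
ee_rot: [0.124, 0.992, 0.001, 0.001]
ft_force: [12.8, 3.2, -3.7]
grip_width: 0.338
grasp_force: 43.5
```

Call:
jog_arm --pt "-0.0128 -0.0202 0 0 0 0 -1" --pt "-0.0296 -0.0372 0 0 0 0 -1" --pt "-0.0498 -0.0502 0 0 0 0 -1" --pt "-0.0723 -0.0585 0 0 0 0 -1" --pt "-0.096 -0.0617 0 0 0 0 -1"

```text
clock: 14.1
position: [0.5318, -0.0335, 0.16]
ee_rot: [0.124, 0.992, 0.001, 0.001]
ft_force: [0.4, 6.6, 16.2]
grip_width: 0.342
grasp_force: 45.1
```

Call:
jog_arm --pt "-0.0239 0.002 0 0 0 0 -1" --pt "-0.0468 0.0092 0 0 0 0 -1" --pt "-0.0676 0.0211 0 0 0 0 -1" --pt "-0.0853 0.0372 0 0 0 0 -1" --pt "-0.0991 0.0568 0 0 0 0 -1"

```text
clock: 14.52
position: [0.6419, -0.002, 0.1602]
ee_rot: [0.124, 0.992, 0.0, 0.0]
ft_force: [-5.7, 3.5, 10.5]
grip_width: 0.336
grasp_force: 44.4
```

Run:
```python
from tt import *
measure(["scene","side"])
p=S["fit"]
for ws in ([2.65]*8+[2.4,2.2,2.0,1.8,1.7,1.6,1.6],[2.65]*10+[2.3,2,1.8,1.7,1.6],[2.65]*15):
    T,PH,W=sim(p[:3],S["seg"]+[[1/12,w] for w in ws]);T2,P2,W2=sim(p[:3],S["seg"]+[[1/12,w] for w in ws]+[[3,0]]);print(ws[-1],W[-300::20].round(2),np.degrees(PH[-1]+p[3]),"coast to",np.degrees(P2[-1]+p[3]))
```

```text
scene pix 8 angle deg -137.8
side pix 19 angle deg -134.6
t 14.62 F [ 1.4 -1.5  7.2] r 0.1107 z 0.1603 lag deg -2.2 grip 44.0
p [1.008 1.173 0.118] slip12 1.3105723350822143 res deg [-0.1  0.6  0.5  1.9  1.6 -2.5] phi 586.1 w 1.041 rpm
time in band 7.5875
1.6 [1.04 1.07 1.09 1.11 1.13 1.15 1.17 1.18 1.19 1.19 1.16 1.12 1.07 1.02
 0.96] 665.3775267201094 coast to 678.369944454216
1.6 [1.04 1.07 1.09 1.11 1.13 1.15 1.17 1.18 1.19 1.21 1.22 1.2  1.16 1.1
 1.05] 667.4790463233736 coast to 682.3216774267734
2.65 [1.04 1.07 1.09 1.11 1.13 1.15 1.17 1.18 1.19 1.21 1.22 1.23 1.24 1.25
 1.25] 670.3036265510217 coast to 692.2038686176528
```

Run:
```python
from tt import *
plan([2.65]*8+[2.4,2.2,2.0,1.8,1.7,1.6,1.6])
```

```text
[[-0.0093, 0.0224, 0,0,0,0,-1], [-0.0135, 0.0463, 0,0,0,0,-1], [-0.0123, 0.0705, 0,0,0,0,-1], [-0.0059, 0.0939, 0,0,0,0,-1], [0.0055, 0.1153, 0,0,0,0,-1]]
[[0.0158, 0.0184, 0,0,0,0,-1], [0.0352, 0.0328, 0,0,0,0,-1], [0.0574, 0.0427, 0,0,0,0,-1], [0.0789, 0.0472, 0,0,0,0,-1], [0.099, 0.0476, 0,0,0,0,-1]]
[[0.0181, -0.0029, 0,0,0,0,-1], [0.0338, -0.008, 0,0,0,0,-1], [0.0477, -0.015, 0,0,0,0,-1], [0.0598, -0.0233, 0,0,0,0,-1], [0.0707, -0.0331, 0,0,0,0,-1]]
```

Call:
jog_arm --pt "-0.0093 0.0224 0 0 0 0 -1" --pt "-0.0135 0.0463 0 0 0 0 -1" --pt "-0.0123 0.0705 0 0 0 0 -1" --pt "-0.0059 0.0939 0 0 0 0 -1" --pt "0.0055 0.1153 0 0 0 0 -1"

```text
clock: 15.03
position: [0.6641, 0.1118, 0.1603]
ee_rot: [0.124, 0.992, -0.0, 0.0]
ft_force: [-7.8, -2.2, 7.9]
grip_width: 0.333
grasp_force: 44.3
```

Call:
jog_arm --pt "0.0158 0.0184 0 0 0 0 -1" --pt "0.0352 0.0328 0 0 0 0 -1" --pt "0.0574 0.0427 0 0 0 0 -1" --pt "0.0789 0.0472 0 0 0 0 -1" --pt "0.099 0.0476 0 0 0 0 -1"

```text
clock: 15.45
position: [0.5788, 0.1817, 0.1602]
ee_rot: [0.124, 0.992, -0.001, 0.0]
ft_force: [-1.4, -6.3, 8.4]
grip_width: 0.34
grasp_force: 44.4
```

Call:
jog_arm --pt "0.0181 -0.0029 0 0 0 0 -1" --pt "0.0338 -0.008 0 0 0 0 -1" --pt "0.0477 -0.015 0 0 0 0 -1" --pt "0.0598 -0.0233 0 0 0 0 -1" --pt "0.0707 -0.0331 0 0 0 0 -1"

```text
clock: 15.87
position: [0.5027, 0.1664, 0.1602]
ee_rot: [0.124, 0.992, -0.0, 0.001]
ft_force: [2.1, -4.8, 7.4]
grip_width: 0.339
grasp_force: 44.2
```

```bash
cat > stop.py <<'E'
from tt import *
p=S["fit"]
def end(ws):
    sg=S["seg"]+[[1/12,w] for w in ws];a=sim(p[:3],sg);b=sim(p[:3],sg+[[3,0]])
    print(ws,"phi",np.degrees(a[1][-1]+p[3]).round(1),"w",a[2][-1].round(2),"coast to",np.degrees(b[1][-1]+p[3]).round(1))
E
python3 - <<'E'
from tt import *
measure(["scene"])
from stop import end
for w in(0,1,1.2,1.4,1.6,1.8,2): end([w]*5)
E
```

```text
scene pix 58 angle deg -51.0
t 15.92 F [ 0.7 -1.6 11.1] r 0.1093 z 0.1602 lag deg -1.4 grip 45.0
p [0.935 1.056 0.13 ] slip12 1.3043327389268773 res deg [ 0.4  0.2  2.1  2.2 -1.2 -1.4] phi 670.2 w 0.838 rpm
time in band 8.654166666666667
[0, 0, 0, 0, 0] phi 681.7 w 0.18 coast to 682.4
[1, 1, 1, 1, 1] phi 685.7 w 0.5 coast to 690.7
[1.2, 1.2, 1.2, 1.2, 1.2] phi 686.6 w 0.56 coast to 692.7
[1.4, 1.4, 1.4, 1.4, 1.4] phi 687.4 w 0.62 coast to 694.8
[1.6, 1.6, 1.6, 1.6, 1.6] phi 688.2 w 0.69 coast to 696.9
[1.8, 1.8, 1.8, 1.8, 1.8] phi 689.0 w 0.75 coast to 699.2
[2, 2, 2, 2, 2] phi 689.8 w 0.81 coast to 701.5
```

```bash
python3 -c "
from tt import *
plan([1.6]*5)"
```

```text
[[0.0095, -0.0111, 0,0,0,0,-1], [0.0174, -0.0235, 0,0,0,0,-1], [0.0236, -0.0367, 0,0,0,0,-1], [0.028, -0.0507, 0,0,0,0,-1], [0.0305, -0.0652, 0,0,0,0,-1]]
```

Call:
jog_arm --pt "0.0095 -0.0111 0 0 0 0 -1" --pt "0.0174 -0.0235 0 0 0 0 -1" --pt "0.0236 -0.0367 0 0 0 0 -1" --pt "0.028 -0.0507 0 0 0 0 -1" --pt "0.0305 -0.0652 0 0 0 0 -1"

```text
clock: 16.33
position: [0.4575, 0.1108, 0.1602]
ee_rot: [0.124, 0.992, 0.0, 0.001]
ft_force: [3.3, -2.3, 8.0]
grip_width: 0.343
grasp_force: 44.4
```

Run:
```python
from tt import *
measure(["scene"])
from stop import end
for w in(0,.6,1,1.2,1.4,1.6,1.8): end([w]*5)
for w in(1.2,1.4,1.6): end([w]*10)
```

```text
scene pix 74 angle deg -29.6
t 16.38 F [-3.  -3.5 13.4] r 0.1094 z 0.1601 lag deg -1.9 grip 45.0
p [0.89  0.979 0.142] slip12 1.3021258161768392 res deg [ 0.2  2.   2.2 -1.  -0.6 -0.9] phi 691.4 w 0.624 rpm
time in band 8.670833333333333
[0, 0, 0, 0, 0] phi 699.2 w 0.07 coast to 699.3
[0.6, 0.6, 0.6, 0.6, 0.6] phi 701.5 w 0.25 coast to 703.1
[1, 1, 1, 1, 1] phi 703.1 w 0.38 coast to 706.3
[1.2, 1.2, 1.2, 1.2, 1.2] phi 703.9 w 0.44 coast to 708.1
[1.4, 1.4, 1.4, 1.4, 1.4] phi 704.7 w 0.5 coast to 710.0
[1.6, 1.6, 1.6, 1.6, 1.6] phi 705.4 w 0.56 coast to 711.9
[1.8, 1.8, 1.8, 1.8, 1.8] phi 706.2 w 0.62 coast to 714.0
[1.2, 1.2, 1.2, 1.2, 1.2, 1.2, 1.2, 1.2, 1.2, 1.2] phi 712.7 w 0.31 coast to 715.0
[1.4, 1.4, 1.4, 1.4, 1.4, 1.4, 1.4, 1.4, 1.4, 1.4] phi 715.4 w 0.41 coast to 719.2
[1.6, 1.6, 1.6, 1.6, 1.6, 1.6, 1.6, 1.6, 1.6, 1.6] phi 718.1 w 0.51 coast to 723.8
```

```bash
python3 -c "
from tt import *
plan([1.4]*5)"
```

```text
[[0.0006, -0.0128, 0,0,0,0,-1], [-0.0003, -0.0256, 0,0,0,0,-1], [-0.0027, -0.0382, 0,0,0,0,-1], [-0.0066, -0.0504, 0,0,0,0,-1], [-0.0118, -0.0621, 0,0,0,0,-1]]
```

Call:
jog_arm --pt "0.0006 -0.0128 0 0 0 0 -1" --pt "-0.0003 -0.0256 0 0 0 0 -1" --pt "-0.0027 -0.0382 0 0 0 0 -1" --pt "-0.0066 -0.0504 0 0 0 0 -1" --pt "-0.0118 -0.0621 0 0 0 0 -1"

```text
clock: 16.8
position: [0.4537, 0.0478, 0.1603]
ee_rot: [0.124, 0.992, 0.001, 0.001]
ft_force: [3.6, 1.2, 3.9]
grip_width: 0.34
grasp_force: 44.1
```

Run:
```python
from tt import *
measure(["scene"])
from stop import end
for w in(0,.6,.8,1,1.2,1.4,1.6): end([w]*5)
end([1.4,1.2,.9,.6,.3]); end([1.4,1.4,1.2,.9,.5])
```

```text
scene pix 74 angle deg -13.4
t 16.85 F [ 3.9 -2.4  1.8] r 0.1098 z 0.1603 lag deg -1.6 grip 44.0
p [0.856 0.92  0.154] slip12 1.301431224722732 res deg [ 1.9  2.1 -1.  -0.3 -0.2 -0.7] phi 707.2 w 0.446 rpm
time in band 8.683333333333334
[0, 0, 0, 0, 0] phi 711.9 w 0.0 coast to 711.9
[0.6, 0.6, 0.6, 0.6, 0.6] phi 714.1 w 0.15 coast to 714.8
[0.8, 0.8, 0.8, 0.8, 0.8] phi 714.9 w 0.21 coast to 716.1
[1, 1, 1, 1, 1] phi 715.6 w 0.27 coast to 717.5
[1.2, 1.2, 1.2, 1.2, 1.2] phi 716.4 w 0.33 coast to 719.1
[1.4, 1.4, 1.4, 1.4, 1.4] phi 717.1 w 0.39 coast to 720.8
[1.6, 1.6, 1.6, 1.6, 1.6] phi 717.9 w 0.45 coast to 722.5
[1.4, 1.2, 0.9, 0.6, 0.3] phi 716.0 w 0.22 coast to 717.3
[1.4, 1.4, 1.2, 0.9, 0.5] phi 716.6 w 0.28 coast to 718.6
```

```bash
python3 -c "
from tt import *
plan([1.1,1.0,1.0,1.0,0.9])"
```

```text
[[-0.0051, -0.0087, 0,0,0,0,-1], [-0.0103, -0.0162, 0,0,0,0,-1], [-0.0162, -0.0233, 0,0,0,0,-1], [-0.0226, -0.0298, 0,0,0,0,-1], [-0.0289, -0.0352, 0,0,0,0,-1]]
```

Call:
jog_arm --pt "-0.0051 -0.0087 0 0 0 0 -1" --pt "-0.0103 -0.0162 0 0 0 0 -1" --pt "-0.0162 -0.0233 0 0 0 0 -1" --pt "-0.0226 -0.0298 0 0 0 0 -1" --pt "-0.0289 -0.0352 0 0 0 0 -1"

```text
clock: 17.27
position: [0.4732, 0.0063, 0.1602]
ee_rot: [0.124, 0.992, 0.0, 0.0]
ft_force: [0.3, 0.7, 9.4]
grip_width: 0.342
grasp_force: 44.5
```

Run:
```python
from tt import *
measure(["scene","side"])
from stop import end
for w in(0,.6,.8,1,1.2,1.4): end([w]*5)
```

```text
scene pix 77 angle deg -2.9
side pix 0 angle deg 0.0
t 17.37 F [1.8 0.7 6.9] r 0.11 z 0.1602 lag deg -0.9 grip 44.0
p [0.839 0.889 0.161] slip12 1.3015189735801207 res deg [ 2.  -1.2 -0.3  0.  -0.2 -0.5] phi 717.9 w 0.171 rpm
time in band 8.6875
[0, 0, 0, 0, 0] phi 718.7 w 0.0 coast to 718.7
[0.6, 0.6, 0.6, 0.6, 0.6] phi 719.5 w 0.0 coast to 719.5
[0.8, 0.8, 0.8, 0.8, 0.8] phi 720.2 w 0.04 coast to 720.3
[1, 1, 1, 1, 1] phi 721.0 w 0.1 coast to 721.2
[1.2, 1.2, 1.2, 1.2, 1.2] phi 721.7 w 0.15 coast to 722.4
[1.4, 1.4, 1.4, 1.4, 1.4] phi 722.5 w 0.21 coast to 723.7
```

```bash
python3 -c "
from tt import *
plan([.6,.6,.4,.2,0])"
```

```text
[[-0.0044, -0.0033, 0,0,0,0,-1], [-0.0089, -0.0064, 0,0,0,0,-1], [-0.012, -0.0084, 0,0,0,0,-1], [-0.0136, -0.0093, 0,0,0,0,-1], [-0.0136, -0.0093, 0,0,0,0,-1]]
```

Call:
jog_arm --pt "-0.0044 -0.0033 0 0 0 0 -1" --pt "-0.0089 -0.0064 0 0 0 0 -1" --pt "-0.012 -0.0084 0 0 0 0 -1" --pt "-0.0136 -0.0093 0 0 0 0 -1" --pt "-0.0136 -0.0093 0 0 0 0 -1"

```text
clock: 17.78
position: [0.484, -0.0059, 0.1602]
ee_rot: [0.124, 0.992, -0.0, 0.0]
ft_force: [-0.1, -0.3, 9.0]
grip_width: 0.34
grasp_force: 44.7
```

Call:
jog_arm --pt "0 0 0 0 0 0 -1" --pt "0 0 0 0 0 0 -1" --pt "0 0 0 0 0 0 -1"

```text
clock: 18.03
position: [0.4837, -0.0056, 0.1602]
ee_rot: [0.124, 0.992, 0.0, 0.0]
ft_force: [-1.1, -0.4, 8.7]
grip_width: 0.344
grasp_force: 44.7
```

Run:
```python
from tt import *
from workcell import optics
S["seg"]+=[[.25,0.]]
measure(["scene","side"])
c=optics.camera("scene");w=optics.camera("wrist");print("wrist",mark(w))
a=cv2.resize(c["color"][190:330,280:430],(640,600),interpolation=cv2.INTER_CUBIC);cv2.imwrite("pics/stop.png",a[:,:,::-1])
for r,z in((.08,.086),(.09,.086),(.131,.012)): print(r,[((proj(c,(.562+r*np.cos(ARROW+np.radians(d)),.075+r*np.sin(ARROW+np.radians(d)),z))-[280,190])*[640/150,600/140]).round(0) for d in(-4,0,4)])
```

```text
scene pix 77 angle deg -0.0
side pix 0 angle deg 0.0
t 18.13 F [-1.  -1.1  8. ] r 0.1101 z 0.1602 lag deg -0.2 grip 45.0
p [0.834 0.88  0.164] slip12 1.3016731321669859 res deg [-1.2 -0.3  0.  -0.1 -0.3 -0.2] phi 719.7 w 0.0 rpm
time in band 8.691666666666666
wrist (np.int64(0), 0)
0.08 [array([323., 341.]), array([334., 342.]), array([345., 342.])]
0.09 [array([323., 353.]), array([335., 353.]), array([347., 353.])]
0.131 [array([312., 515.]), array([329., 516.]), array([347., 516.])]
```

View pics/stop.png

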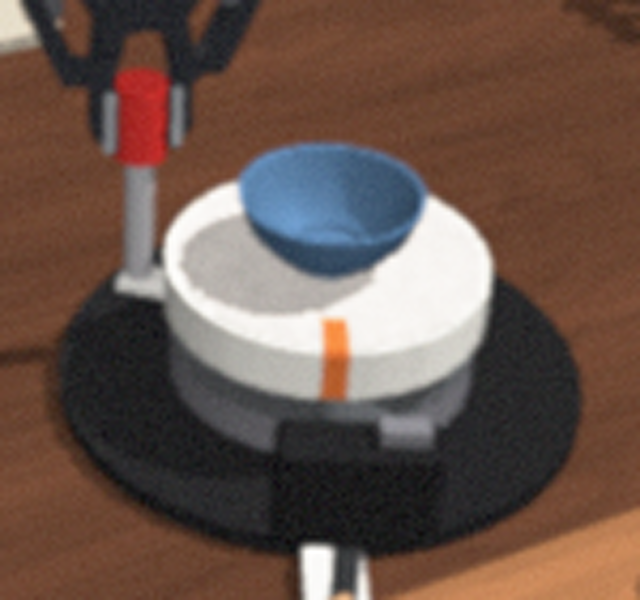

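The mark's centre is at (336,345) in the crop. The arrow line should fall at x≈334 and the rail's mid-line is at 336, so the mark is in line and stopped. Releasing now.

Call:
jog_arm --pt "0 0 0 0 0 0 0.1" --pt "0 0 0 0 0 0 0.3" --pt "0 0 0 0 0 0 0.3" --pt "0 0 0 0 0 0 0.3" --pt "0 0 0 0 0 0 0.3"

```text
clock: 18.65
position: [0.4831, -0.0054, 0.1596]
ee_rot: [0.124, 0.992, -0.0, -0.0]
ft_force: [0.1, -1.1, 0.7]
grip_width: 0.65
grasp_force: 0.0
```

Call:
jog_arm --pt "0 0 -0.01 0 0 0 0.3" --pt "0 0 -0.03 0 0 0 0.3" --pt "0 0 -0.06 0 0 0 0.3" --pt "0 0 -0.09 0 0 0 0.3" --pt "0 0 -0.12 0 0 0 0.3"

```text
clock: 19.07
position: [0.4831, -0.0063, 0.2809]
ee_rot: [0.125, 0.992, 0.0, -0.0]
ft_force: [0.7, 1.4, -0.2]
grip_width: 0.649
grasp_force: 0.0
```

Call:
jog_arm --pt "0.02 0 -0.01 0 0 0 0.3" --pt "0.04 0 -0.02 0 0 0 0.3" --pt "0.05 0 -0.02 0 0 0 0.3" --pt "0.05 0 -0.02 0 0 0 0.3" --pt "0.05 0 -0.02 0 0 0 0.3"

```text
clock: 19.48
position: [0.4349, 0.0067, 0.2997]
ee_rot: [0.124, 0.992, 0.001, 0.0]
ft_force: [-0.2, -0.1, 0.4]
grip_width: 0.649
grasp_force: 0.0
```

Run:
```python
from tt import *
from workcell import optics,get_obs
c=optics.camera("scene");w=optics.camera("wrist")
for x in(c,w): k,a=mark(x);print(k,np.degrees(a))
P=cloud(w);H=hsv(w);b=(H[...,0]>98)&(H[...,0]<120)&(H[...,1]>100)&(P[...,2]>.118)&(P[...,2]<.132)
k=cv2.convexHull(P[b][:,:2].astype(np.float32))[:,0];print("bowl rim",circ(k,.052))
o=get_obs();print(o["position"],o["grasp_force"],o["clock"])
cv2.imwrite("pics/end.png",w["color"][:,:,::-1])
```

```text
78 -0.10090948374575849
25 -1.633113292689629
bowl rim (array([0.55634638, 0.07392722]), np.float64(0.002191055797934178))
[0.43522134 0.00648227 0.29943652] 0.0 19.5833
```

View pics/end.png

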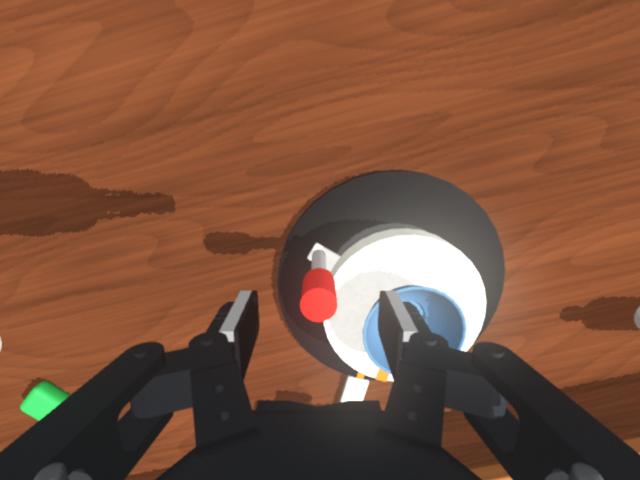

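The wrist view shows the knob released at (319,295), the bowl centred at (415,330), and the mark (382,376) and arrow (360,376) both near the rim. The parallax between the platter top and the base explains their offset. The scene camera reads −0.1° and the wrist camera −1.6°, so I'm handing in.

```bash
python3 -c "
from workcell import workorder
print(workorder.hand_in())"
```

```text
the job is handed in; nothing more can be done
None
```

I handed the job in at about 19.6 s: by my camera estimates the platter held about 12 turns a minute (1.24–1.30 rad/s averaged between readings) for over six seconds, then stopped with the mark within about 2° of the arrow, the bowl still within a few millimetres of centre and the knob released; the hand-in returned no verdict.

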